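# File the long batch ticket under the sprung clip

## Robot

A 6-joint arm with a two-finger parallel gripper is mounted at the origin on the work surface. World frame = base frame: x ahead of the robot, y to its left, z up, the work surface at z = 0. Lengths are in mm, angles in degrees, forces in N, time in s.
With the tool pointing down it reaches from about 275 to 1000 mm from the base axis. Payload 8.4 kg.
Tool frame: the origin (TCP) lies on the centre line of the jaws, within the pads' length; the fingertips stand robot.finger_overhang ahead of it and the grasp point (between the pads) is the TCP (robot.finger_overhang is the distance from the TCP to the fingertips, in mm); z points along the fingers, y is the line along which they close (so a half turn about z gives the same grasp; the last joint's range is limited). The gripper opens to 85 mm and grips with 20 to 120 N. Pads are 22 mm wide; open, the fingers measure 114 mm over their backs; the gripper's body (76 mm by 85 mm) begins 54 mm behind the grasp point. The pads swing forward as they close: fully open they stand 13 mm farther back than shut.
Start: joints at [66.211, 20.225, 93.587, -0, 66.188, -0.138], TCP at [250.734, 572.504, 212.681] pointing down, gripper open.
Joint ranges: [-150.9, 150.9], [-52.94, 120.26], [3.33, 152.33], [-74.26, 254.26], [0, 154.13], [-172.89, 172.89]. Speed limits (degrees/s): [127.2, 127.2, 159.86, 180, 180, 180].

## Interface

Orientations are given as a 3x3 rotation matrix whose columns are the frame's x, y, z axes.
In Python, from rig import robot gives the robot as it stands.
- The arm moves only by the tool send_rows, never from a script. Its argument "series" is a list of rows, each a list of 4 numbers: the shift along the tool's x, y, z in m, then the turn about the tool's z in rad. A call has 1 to 8 rows; each row is the pose to reach, as a shift and turn from the pose commanded when the call began, along the tool's axes at that moment; what a row does not reach only later rows make up. A row lasts 1/8 s, in which the tool goes at most 62.5 mm and 10.7 degrees, less where a joint would pass 70% of its speed; a pose out of reach is approached as far as the arm can. A call with a gripper value outside its range is refused whole. "grip" is the opening, from 0 (shut) to 1 (fully open), set as the call begins (left out, the last holds). The fingers move at their own pace and stop on an object; the grip force is fixed at half the most. Time passes only in rows, so rows that repeat a pose let the fingers close. It gives the time, the measured TCP pose, the force, the opening and the grip force at its end, in the units of the state.
- robot.observe(): the state, without advancing time (a new reading comes with each control period).
- robot.get_image(name): name is "side" or "top" or "wrist"; returns the picture (384x512x3 uint8, blue, green, red); there is no depth.
- robot.get_calibration(name): a dict with "intrinsics" (3x3 intrinsics, pixels), "k1" (the pictures are not rectified: a ray, as slopes to the right and down, at radius r is drawn at 1 + k1 r^2 times it, then the intrinsics apply), "xyz" and "orientation" of the camera in the world. Camera axes: x right, y down, z forward; pixel columns grow to the right and rows downward; lengths in mm; the calibration is good to about 2 mm. A picture is of the moment at which its call begins: read the wrist's pose just before it. get_calibration takes no time and is no camera call; for the wrist camera it gives the pose at the moment of the call.
- robot.close_job(): hands the job in; it is judged then, once.
The state is a dict: "t": time; "q": joint angles; "dq": joint speeds; "joint_torque": joint torques, N m; "position": TCP position; "tcp_rot": TCP orientation; "force": force on the tool from outside, world axes, zero at the start; "wrist_torque": the same for the moment, N m; "width": finger opening in mm; "finger_force": force on a finger pad.
Only numpy, scipy, OpenCV 4.12 (cv2) and the standard library are available. Lean on these libraries where they do the work, as an engineer would, in place of code of your own. Each camera call takes 0.05 s, during which the arm holds its last target. There are 200 camera calls.

## Task

Pick up the long plywood batch ticket from its wooden rest and lay it flat on the ledge of the clip stand, in front of the clip, then slide it straight in so that its front edge lifts the sprung clip, until it comes up to the stop behind the jaw. Leave it lying there, straight along the ledge and held down by the clip. Do not disturb the short ticket.

Things in the scene. Friction and masses are not known exactly. Their poses are not given: they have to be found in the camera images.
- long_ticket: The ticket to file: stiff plywood plate 140 mm long (x), 60 wide (y), 6 thick, about 40 g, paper label on top, same both ways round (either end may go in first). Origin at the centre of its underside. It lies along a fixed dark rest 90 x 40 mm, 35 mm high, so its long edges overhang by about 10 mm, 35 mm over the table, and fingers can reach past them.
- short_ticket: Bystander of the same make: plate only 80 mm long (x), 60 wide, 6 thick, on a rest 30 x 40 mm, 35 mm high. Origin at the centre of its underside. Which of the two places holds which ticket varies.
- clip_stand: Fixed light wood stand. Origin on the table under the clip's jaw; x is the way tickets go in, z up. Base plate 100 mm wide (y), 8 high. On it a ledge 40 wide, flat top 35 mm over the table, from x = -135 to +80 mm; a ticket on it overhangs 10 mm each side. A stop 8 mm high across the ledge at x = +40 mm ends the slide: the long ticket's centre is then at stand x = -30 mm.
- clip (a joint): Sprung steel clip, 36 mm wide. Angle 0 shut, grows as the jaw lifts, about 0.07 rad on a ticket. Shut, the jaw is 2 mm over the ledge at stand x = 0; a lip slopes up 30 degrees from it to x = -28 mm (mouth 15 mm high). Hinge ears at x = +58, 44 wide; all under 75 mm over the table, so fingers on a ticket's long edges pass beside it. Jaw presses with 2 N; pushing in peaks near 10 N at the jaw, then 1 N.
There are look-alikes about, which are no part of the job. What is shaped like the long_ticket but blue or green is not meant.

How it is judged (in metres and radians):
At the end, for the whole second after the job is handed in: The long ticket lies at rest, flat on the ledge (within 6 degrees of level) and under the clip, which rests on it (joint above 0.04 rad): its front edge within 20 mm of the stop, its middle within 15 mm of the ledge's centre line, its length within 0.2 rad (11 degrees) of the ledge's (x of long_ticket in the frame of clip_stand between -0.05 and -0.02 m and y of long_ticket in the frame of clip_stand between -0.015 and 0.015 m and z of long_ticket in the frame of clip_stand between 0.03 and 0.041 m and angle between the x axis of long_ticket and the x axis of clip_stand, either way round below 0.2 rad and angle between long_ticket's own z axis and vertical below 0.1 rad and value of joint clip above 0.04 rad and linear speed of long_ticket below 0.01 m/s); the robot touches nothing.
It fails at once if the short ticket is disturbed (moved more than 20 mm) (distance of short_ticket from where it was at the start of the episode above 0.02 m).
It also fails if it takes over 35 s, if anything falls off the work surface, if the arm or the gripper's body presses on something with over 40 N, if the wrist force passes 120 N, or if a joint passes its speed limit or range.

## Working session

There is one attempt and no reset: what is moved stays moved. The work goes in short steps, Python scripts to look and compute and a tool call to move; the robot and the scene stay as the last step left them, time stands still between calls to the robot, and variables do not carry over. Pictures are saved under pics/ and viewed, at most 10 in all, crops included, and the job is handed in when it is done.

Besides the shell and the picture viewer there is one more tool, called after "Emit:" as name(argument=value, ...), one argument or row to a line, values as JSON. send_rows: Moves the arm, as the interface text tells. Its arguments: {"type":"object","properties":{"series":{"type":"array","items":{"type":"array","items":{"type":"number"}}},"grip":{"type":"number"}},"required":["series"]}

```bash
mkdir -p pics
cat > h.py <<'E'
import numpy as np, cv2
from rig import robot
def px2w(c,uv,z):
    K=np.array(c["intrinsics"],float);R=np.array(c["orientation"],float);t=np.array(c["xyz"],float)
    uv=np.array(uv,float).reshape(-1,2)
    d=(uv-K[:2,2])/[K[0,0],K[1,1]]
    s=d.copy()
    for _ in range(30): s=d/(1+c["k1"]*(s**2).sum(1,keepdims=True))
    r=np.c_[s,np.ones(len(s))]@R.T
    return t+r*((z-t[2])/r[:,2:])
E
python3 - <<'E'
from h import *
s=robot.observe();print(s["t"],s["position"],s["tcp_rot"],s["width"],robot.finger_overhang)
for n in("top","side"):
    cv2.imwrite(f"pics/{n}0.png",robot.get_image(n)); print(robot.get_calibration(n))
E
```

```text
0.0 [250.533799   572.01824636 211.93633309] [[-9.16007471e-01  4.01160810e-01 -5.62616197e-04]
 [ 4.01161205e-01  9.16006522e-01 -1.31909987e-03]
 [-1.38110691e-05 -1.43400513e-03 -9.99998972e-01]] 85.3378043378363 19.0
{'intrinsics': array([[405.01564074,   0.        , 256.40354477],
       [  0.        , 405.01564074, 188.01487255],
       [  0.        ,   0.        ,   1.        ]]), 'k1': -0.06854814887346022, 'xyz': array([ 394.66880118, -173.19391962, 1467.06484033]), 'orientation': array([[-0.02924939, -0.99819576,  0.05243764],
       [-0.99957113,  0.02913418, -0.00296031],
       [ 0.00142724, -0.05250174, -0.99861981]])}
{'intrinsics': array([[399.02646929,   0.        , 254.48947501],
       [  0.        , 399.02646929, 197.98719276],
       [  0.        ,   0.        ,   1.        ]]), 'k1': -0.026823901015152096, 'xyz': array([   53.08066602, -1059.47869636,   944.57241265]), 'orientation': array([[ 0.89891096, -0.29212431,  0.32653097],
       [-0.43801205, -0.61657717,  0.6542003 ],
       [ 0.01022373, -0.73109232, -0.68220194]])}
```

View pics/top0.png

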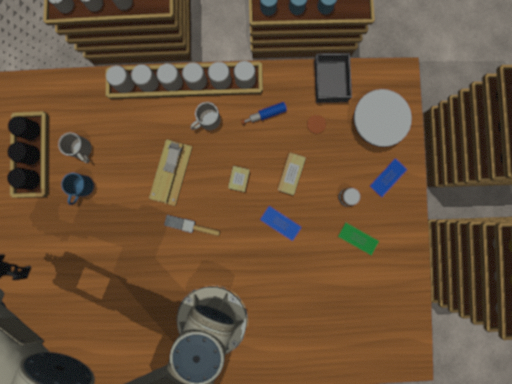

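View pics/side0.png

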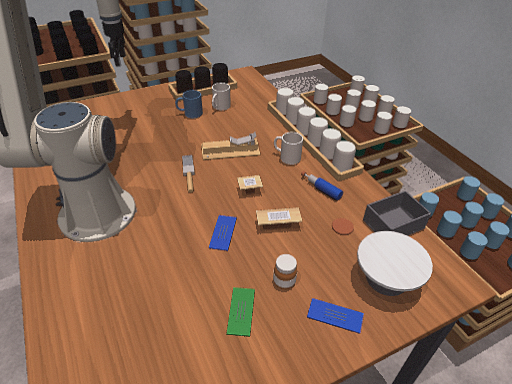

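The top view shows these ticket-shaped candidates:
- Plywood plate at (292,174): long, on a rest.
- Plywood plate at (239,179): shorter, on a rest.
- Blue plates at (281,223) and (388,178), and a green one at (358,239): the excluded colours.

The (292,174) plate fits the long ticket. The stand is at (171,172), with its clip at the far end near (174,158). I'll confirm with an enlarged crop.

Run:
```python
from h import *
im=cv2.imread("pics/top0.png")
cv2.imwrite("pics/crop.png",cv2.resize(im[130:215,145:311],None,fx=4.8,fy=4.8,interpolation=cv2.INTER_CUBIC))
c=robot.get_calibration("top")
hsv=cv2.cvtColor(im,cv2.COLOR_BGR2HSV)
print(hsv[178,288],hsv[188,232],hsv[190,160],hsv[200,260])
m=(hsv[...,2]>140).astype(np.uint8)
n,l,st,ce=cv2.connectedComponentsWithStats(m)
for x,y,z in((292,174,41),(239,179,41),(160,190,35)):
    k=np.bincount(l[y-5:y+6,x-5:x+6].ravel(),minlength=n);k[0]=0;k=k.argmax()
    cn=cv2.findContours((l==k).astype(np.uint8),cv2.RETR_EXTERNAL,cv2.CHAIN_APPROX_NONE)[0][0]
    w=px2w(c,cn.reshape(-1,2),z)[:,:2].astype(np.float32)
    print(st[k],cv2.minAreaRect(w), cv2.boxPoints(cv2.minAreaRect(w)).round().tolist(),cv2.boxPoints(cv2.minAreaRect(cn)).round().tolist())
```

```text
[ 75   4 142] [ 27  86 134] [ 25 111 152] [ 14 158 116]
[278 153  27  41 557] ((518.4400634765625, -302.0179748535156), (55.780765533447266, 135.97061157226562), 69.8364486694336) [[445.0, -305.0], [573.0, -352.0], [592.0, -299.0], [464.0, -252.0]] [[278.0, 189.0], [290.0, 153.0], [305.0, 158.0], [293.0, 194.0]]
[229 167  20  24 312] ((505.578857421875, -113.55911254882812), (55.7655029296875, 74.68154907226562), 74.40050506591797) [[462.0, -130.0], [534.0, -150.0], [549.0, -97.0], [477.0, -77.0]] [[228.0, 187.0], [233.0, 166.0], [248.0, 170.0], [243.0, 191.0]]
[150 141  23  60 622] ((540.8231811523438, 146.1559600830078), (58.59729766845703, 213.35435485839844), 73.63597869873047) [[430.0, 148.0], [635.0, 88.0], [651.0, 144.0], [447.0, 204.0]] [[149.0, 198.0], [165.0, 140.0], [181.0, 144.0], [165.0, 202.0]]
```

View pics/crop.png

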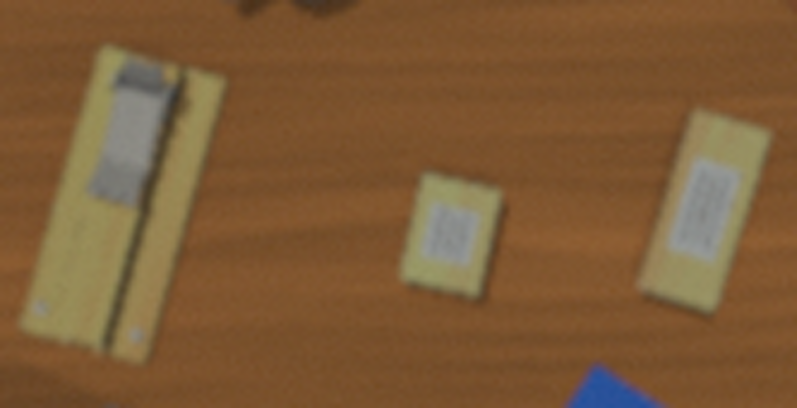

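The crop settles it: the plate at right (292,174) is about 2.3 times as long as it is wide, so it is the long ticket. The one at (239,179) is the short ticket. The clip's mouth faces the robot (world -x). Next I'll work out the first move.

```bash
cat >> h.py <<'E'
def shift(x,y,z,yawx):
    "shift (mm, tool axes) and turn (rad) so tcp at xyz and tool x axis line at yaw (deg, mod 180)"
    s=robot.observe();R=np.array(s["tcp_rot"]);d=R.T@(np.array([x,y,z])-s["position"])
    a=np.degrees(np.arctan2(R[1,0],R[0,0]));t=(yawx-a+90)%180-90
    print(s["t"],np.round(s["position"],1),"yaw",round(a,2),"-> shift",d.round(1),"turn",round(-np.radians(t),4))
E
python3 - <<'E'
from h import *
c=robot.get_calibration("top")
p=np.array([(100,45),(225,75),(150,362),(22,328)])/4.8+[145,130]-.4
w=px2w(c,p,8)[:,:2];print(w.round(),w.mean(0),cv2.minAreaRect(w.astype(np.float32)))
u=np.array([np.cos(np.radians(-20.2)),np.sin(np.radians(-20.2))])
g=np.array([518.4,-302])-15*u;print(g)
shift(*g,212,-20.2)
print({k:np.round(v,3).tolist() for k,v in robot.get_calibration("wrist").items()})
E
```

```text
[[660. 149.]
 [634.  54.]
 [418. 115.]
 [447. 211.]] [539.71515508 132.23699749] ((539.9828491210938, 131.60986328125), (100.62870788574219, 223.99473571777344), 73.65243530273438)
[ 504.32260466 -296.82052702]
0.1 [250.6 572.1 212. ] yaw 156.35 -> shift [-581.  -694.1    0.9] turn -0.0602
{'intrinsics': [[317.659, 0.0, 254.58], [0.0, 317.659, 191.321], [0.0, 0.0, 1.0]], 'k1': -0.035, 'xyz': [184.02, 602.416, 373.855], 'orientation': [[0.401, 0.877, 0.264], [0.916, -0.384, -0.116], [-0.001, 0.288, -0.958]]}
```

Emit:
send_rows(
  series=[
    [-0.04,-0.047,0,-0.06],
    [-0.08,-0.094,0,-0.06],
    [-0.12,-0.141,0,-0.06],
    [-0.16,-0.188,0,-0.06],
    [-0.2,-0.235,0,-0.06],
    [-0.24,-0.282,0,-0.06],
    [-0.28,-0.329,0,-0.06],
    [-0.32,-0.376,0,-0.06],
  ],
  grip=1,
)

```text
t: 1.1
position: [393.2, 97.8, 212.8]
tcp_rot: [[-0.939, 0.345, 0.001], [0.345, 0.939, 0.0], [-0.0, 0.0, -1.0]]
force: [1.6, 0.5, 0.1]
width: 85.5
finger_force: 0.0
```

Run:
```python
from h import *
shift(504.3,-296.8,192,-20.2)
```

```text
1.1 [393.2  97.8 212.8] yaw 159.81 -> shift [-240.5 -332.    20.8] turn 0.0001
```

Emit:
send_rows(
  series=[
    [-0.035,-0.0485,0,0],
    [-0.07,-0.097,0,0],
    [-0.105,-0.1455,0,0],
    [-0.14,-0.194,0,0],
    [-0.175,-0.2425,0,0],
    [-0.21,-0.29,0.01,0],
    [-0.241,-0.332,0.02,0],
    [-0.241,-0.332,0.02,0],
  ],
)

```text
t: 2.1
position: [504.4, -298.0, 191.2]
tcp_rot: [[-0.937, 0.348, -0.001], [0.348, 0.937, 0.0], [0.001, -0.0, -1.0]]
force: [0.7, 0.5, -0.3]
width: 85.5
finger_force: 0.0
```

Run:
```python
from h import *
s=robot.observe();c=robot.get_calibration("wrist");im=robot.get_image("wrist");cv2.imwrite("pics/w1.png",im)
print(s["position"],{k:np.round(v,3).tolist() for k,v in c.items()})
import pickle;pickle.dump(c,open("w1.pkl","wb"))
```

```text
[ 504.41210843 -298.01123106  191.21850453] {'intrinsics': [[317.659, 0.0, 254.58], [0.0, 317.659, 191.321], [0.0, 0.0, 1.0]], 'k1': -0.035, 'xyz': [436.433, -271.759, 353.125], 'orientation': [[0.348, 0.898, 0.269], [0.937, -0.334, -0.1], [0.0, 0.287, -0.958]]}
```

View pics/w1.png

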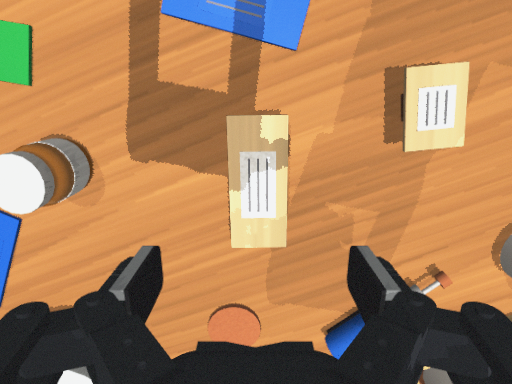

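The wrist view shows the long ticket clearly, with top-face corners near (227,115), (288,115), (286,247) and (231,247). The fingers straddle it to either side.

Run:
```python
from h import *
import pickle;c=pickle.load(open("w1.pkl","rb"))
w=px2w(c,[(227,115),(288,115),(286.5,247.5),(231.5,247.5)],41)[:,:2];print(w.round(1))
o,(a,b),t=cv2.minAreaRect(w.astype(np.float32));print(o,a,b,t)
d=(w[3]-w[0]+w[2]-w[1]);yaw=np.degrees(np.arctan2(d[1],d[0]));print(yaw,w.mean(0))
g=w.mean(0)-15*np.array([np.cos(np.radians(yaw)),np.sin(np.radians(yaw))])
shift(*g,39,yaw)
```

```text
[[ 443.4 -302.4]
 [ 463.7 -247.6]
 [ 595.9 -294. ]
 [ 575.1 -349.9]]
(519.6563720703125, -298.19952392578125) 59.66390609741211 140.65248107910156 70.1948471069336
-19.566053893160227 [ 519.54765196 -298.47094252]
2.15 [ 503.9 -296.1  191.5] yaw 159.66 -> shift [ -0.8   3.  152.5] turn -0.0135
```

Emit:
send_rows(
  series=[
    [-0.001,0.002,0.04,-0.013],
    [-0.001,0.002,0.08,-0.013],
    [-0.001,0.002,0.12,-0.013],
    [-0.001,0.002,0.14,-0.013],
    [-0.001,0.002,0.154,-0.013],
    [-0.001,0.002,0.154,-0.013],
  ],
)

```text
t: 2.9
position: [505.7, -292.7, 38.3]
tcp_rot: [[-0.943, 0.333, -0.001], [0.333, 0.943, 0.001], [0.001, 0.0, -1.0]]
force: [0.3, 0.8, 0.8]
width: 85.2
finger_force: 0.0
```

Emit:
send_rows(
  series=[
    [0,0,0,0],
    [0,0,0,0],
    [0,0,0,0],
    [0,0,0,0],
    [0,0,0,0],
    [0,0,0,0],
  ],
  grip=0,
)

```text
t: 3.65
position: [506.1, -293.6, 38.7]
tcp_rot: [[-0.943, 0.333, -0.0], [0.333, 0.943, 0.0], [0.0, -0.0, -1.0]]
force: [0.2, -0.6, -0.5]
width: 0.0
finger_force: 0.0
```

The width reads 0, so the grasp may have missed. I'll look.

Run:
```python
from h import *
s=robot.observe();print(s["position"],s["width"],s["finger_force"],s["force"])
im=robot.get_image("wrist");im2=robot.get_image("side")
a=cv2.resize(im[120:360,80:440],(420,280));b=cv2.resize(im2[150:270,190:350],(370,280),interpolation=cv2.INTER_CUBIC)
cv2.imwrite("pics/w2.png",np.hstack([a,b]))
```

```text
[ 506.05820761 -293.59382829   38.68019417] 0.03860788672059476 0.0 [ 0.19066688 -0.57843707 -0.53900631]
```

View pics/w2.png

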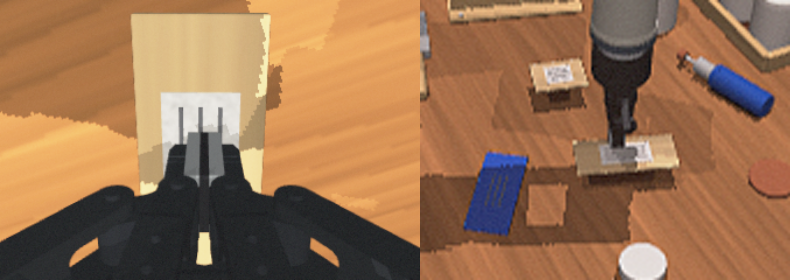

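The fingers closed above the plate. The wrist picture puts the fingertips near (255,236), well short of where the nominal TCP plus 19 mm should appear. I'll measure the true tip height from both cameras.

Run:
```python
from h import *
p=np.array(robot.observe()["position"])
for n,uv in(("side",(274.3,220)),("wrist",(255,236))):
    c=robot.get_calibration(n)
    zs=np.arange(0,90,5.);print(n,[(int(z),(px2w(c,[uv],z)[0]-p)[:2].round().tolist()) for z in zs if np.hypot(*(px2w(c,[uv],z)[0]-p)[:2])<30])
def proj(c,P):
    R=np.array(c["orientation"]);return cv2.projectPoints(np.array([P],float),cv2.Rodrigues(R.T)[0],-R.T@c["xyz"],np.array(c["intrinsics"]),np.array([c["k1"],0,0,0]))[0].ravel().round()
for n in("side","wrist"):
    print(n,[(h,proj(robot.get_calibration(n),p-[0,0,h]).tolist()) for h in(19,0,-15,-30)])
```

```text
side [(0, [11.0, 17.0]), (5, [9.0, 13.0]), (10, [7.0, 9.0]), (15, [4.0, 5.0]), (20, [2.0, 0.0]), (25, [-1.0, -4.0]), (30, [-3.0, -8.0]), (35, [-6.0, -12.0]), (40, [-8.0, -16.0]), (45, [-11.0, -20.0]), (50, [-13.0, -24.0])]
wrist [(0, [19.0, -5.0]), (5, [17.0, -5.0]), (10, [14.0, -4.0]), (15, [12.0, -3.0]), (20, [10.0, -2.0]), (25, [8.0, -1.0]), (30, [6.0, -1.0]), (35, [4.0, 0.0]), (40, [1.0, 1.0]), (45, [-1.0, 2.0]), (50, [-3.0, 2.0]), (55, [-5.0, 3.0]), (60, [-7.0, 4.0]), (65, [-10.0, 5.0]), (70, [-12.0, 5.0]), (75, [-14.0, 6.0]), (80, [-16.0, 7.0]), (85, [-18.0, 8.0])]
side [(19, [274.0, 220.0]), (0, [274.0, 216.0]), (-15, [274.0, 213.0]), (-30, [275.0, 209.0])]
wrist [(19, [253.0, 220.0]), (0, [253.0, 233.0]), (-15, [253.0, 246.0]), (-30, [252.0, 260.0])]
```

Run:
```python
from h import *
im=robot.get_image("wrist");im2=robot.get_image("side")
a=cv2.resize(im[190:310,195:315],(400,400),interpolation=cv2.INTER_CUBIC);b=cv2.resize(im2[185:245,245:305],(400,400),interpolation=cv2.INTER_CUBIC)
cv2.imwrite("pics/w3.png",np.hstack([a,b]))
```

```text
(no output)
```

View pics/w3.png

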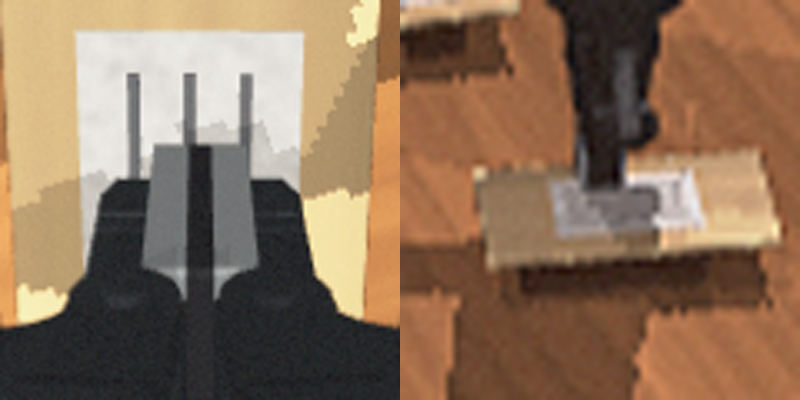

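Both cameras agree. In the side view the tip is near (275,213.5), and both put the tips about 54 mm above the table. That is roughly 35 mm higher than nominal. I'll open, move back toward the near end so the gripper body stays clear of the clip, go lower and regrip.

Emit:
send_rows(
  series=[
    [0,0,0,0],
    [0,0,-0.01,0],
    [0.01,-0.001,-0.01,0],
    [0.025,-0.001,-0.01,0],
    [0.025,-0.001,-0.01,0],
    [0.025,-0.001,0,0],
    [0.025,-0.001,0,0],
  ],
  grip=1,
)

```text
t: 4.72
position: [481.8, -285.9, 37.7]
tcp_rot: [[-0.943, 0.333, -0.001], [0.333, 0.943, 0.001], [0.001, 0.0, -1.0]]
force: [0.4, 0.1, -0.2]
width: 85.1
finger_force: 0.0
```

Emit:
send_rows(
  series=[
    [0,0,0.01,0],
    [0,0,0.02,0],
    [0,0,0.028,0],
    [0,0,0.035,0],
    [0,0,0.035,0],
  ],
)

```text
t: 5.35
position: [481.8, -285.9, 3.0]
tcp_rot: [[-0.943, 0.333, -0.001], [0.333, 0.943, 0.001], [0.001, 0.0, -1.0]]
force: [0.1, 0.8, 0.2]
width: 85.5
finger_force: 0.0
```

Emit:
send_rows(
  series=[
    [0,0,0,0],
    [0,0,0,0],
    [0,0,0,0],
    [0,0,0,0],
    [0,0,0,0],
  ],
  grip=0,
)

```text
t: 5.98
position: [482.4, -286.4, 4.5]
tcp_rot: [[-0.943, 0.333, 0.001], [0.333, 0.943, -0.0], [-0.001, -0.0, -1.0]]
force: [-1.8, 0.9, 5.0]
width: 58.1
finger_force: 63.5
```

The grip is good: width 58 mm, 63 N. Now I'll lift and carry it toward the stand, stopping short to look.

Emit:
send_rows(
  series=[
    [0,0,-0.02,0],
    [0,0,-0.05,0],
    [0,0,-0.085,0],
    [0.01,0.02,-0.12,0],
    [0.03,0.055,-0.12,0],
    [0.05,0.095,-0.12,-0.01],
    [0.07,0.135,-0.12,-0.03],
    [0.09,0.17,-0.12,-0.055],
  ],
)

```text
t: 6.98
position: [453.8, -94.5, 124.1]
tcp_rot: [[-0.96, 0.28, 0.001], [0.28, 0.96, -0.0], [-0.001, 0.0, -1.0]]
force: [-0.0, 0.2, -0.8]
width: 58.1
finger_force: 64.6
```

Emit:
send_rows(
  series=[
    [0.02,0.035,0,0],
    [0.04,0.075,0,0],
    [0.06,0.11,0,0],
    [0.067,0.13,0,0],
    [0.067,0.13,0,0],
  ],
)

```text
t: 7.6
position: [426.3, 48.7, 124.0]
tcp_rot: [[-0.96, 0.279, 0.001], [0.279, 0.96, 0.0], [-0.001, 0.0, -1.0]]
force: [-0.2, -0.1, -0.5]
width: 58.3
finger_force: 64.5
```

Run:
```python
from h import *
s=robot.observe();c=robot.get_calibration("wrist");im=robot.get_image("wrist");cv2.imwrite("pics/w4.png",cv2.resize(im,(800,600)))
print(s["t"],s["position"],s["width"],s["force"])
import pickle;pickle.dump(c,open("w4.pkl","wb"))
```

```text
7.6 [426.25665716  48.73245958 124.01621132] 58.2624836932664 [-0.19606672 -0.14080063 -0.51791243]
```

View pics/w4.png

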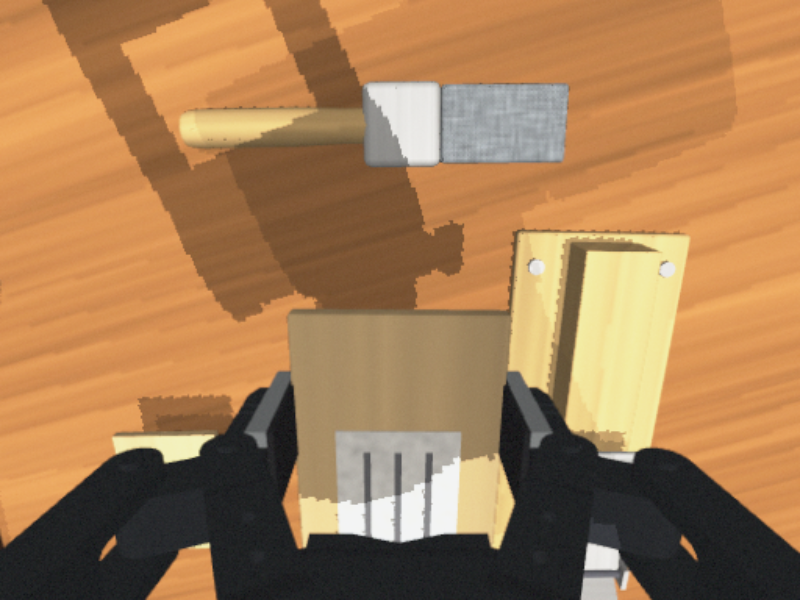

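The wrist picture shows the ticket held square between the pads, its near end running from (290,311) to (511,311). The stand's near end is at right: base corners (515,231) and (689,235), ledge-top end (585,250) to (663,252).

Run:
```python
from h import *
import pickle;c=pickle.load(open("w4.pkl","rb"));k=512/800
b=px2w(c,np.array([(515,231),(689,235)])*k,8)[:,:2];l=px2w(c,np.array([(585,250),(663,252)])*k,35)[:,:2];l2=px2w(c,np.array([(585,250),(568,448)])*k,35)[:,:2]
u=np.array([np.cos(np.radians(-16.35)),np.sin(np.radians(-16.35))]);n=np.array([-u[1],u[0]])
for q in(b,l): print(q.round(1),np.linalg.norm(q[1]-q[0]),"end yaw",np.degrees(np.arctan2(*(q[1]-q[0])[::-1]))-90,"mid",q.mean(0))
print("side yaw",np.degrees(np.arctan2(*(l2[1]-l2[0])[::-1])),l2)
O=l.mean(0)+135*u;print("origin",O,"lat of top-est",(np.array([539.8,132])-O)@n,(b.mean(0)-O)@u)
# ticket near end at height
p=np.array([426.3,48.7])
for z in(155,160,165):
    t=px2w(c,np.array([(290,311),(511,311)])*k,z)[:,:2]; print(z,np.linalg.norm(t[1]-t[0]),(t.mean(0)-p)@u,(t.mean(0)-p)@n, np.degrees(np.arctan2(*(t[1]-t[0])[::-1]))-90)
```

```text
[[416.9 121.2]
 [446.6 216.8]] 100.06801056581723 end yaw -17.26283132438283 mid [431.75208995 169.02662193]
[[430.6 149. ]
 [443.  188.2]] 41.08747385277029 end yaw -17.467109274145216 mid [436.80470806 168.59717327]
side yaw -14.638159213555829 [[430.63833557 149.00072009]
 [544.37161204 119.2945203 ]]
origin [566.34530787 130.59410761] lat of top-est -6.123577296272717 -139.969181818103
155 61.39414926849056 -30.195374668929077 1.603352845054063 -16.192585263075358
160 59.04717567548324 -31.839049184774105 1.5645096223511252 -16.192585263075316
165 56.70020208247591 -33.48272370061913 1.5256663996481958 -16.19258526307533
```

Emit:
send_rows(
  series=[
    [0.013,0.04,0,0],
    [0.026,0.08,0,0],
    [0.038,0.1165,0,0],
    [0.038,0.1165,0.03,0],
    [0.038,0.1165,0.06,0],
    [0.038,0.1165,0.085,0],
    [0.038,0.1165,0.1,0],
    [0.038,0.1165,0.1,0],
  ],
)

```text
t: 8.65
position: [422.2, 169.4, 23.0]
tcp_rot: [[-0.96, 0.282, -0.002], [0.282, 0.96, -0.001], [0.001, -0.001, -1.0]]
force: [0.1, 0.3, -0.4]
width: 58.1
finger_force: 64.5
```

Run:
```python
from h import *
s=robot.observe();c=robot.get_calibration("wrist");im=robot.get_image("wrist");im2=robot.get_image("side")
a=cv2.resize(im,(480,360));b=cv2.resize(im2[120:180,190:270],(320,240),interpolation=cv2.INTER_CUBIC);b=np.vstack([b,np.zeros((120,320,3),np.uint8)])
cv2.imwrite("pics/w5.png",np.hstack([a,b]))
print(s["t"],s["position"],s["width"],s["force"],c["xyz"])
```

```text
8.65 [422.16511044 169.40365246  23.0463169 ] 58.09293235707079 [ 0.0609065   0.33722665 -0.39174015] [352.62150162 190.89834577 184.9741663 ]
```

View pics/w5.png

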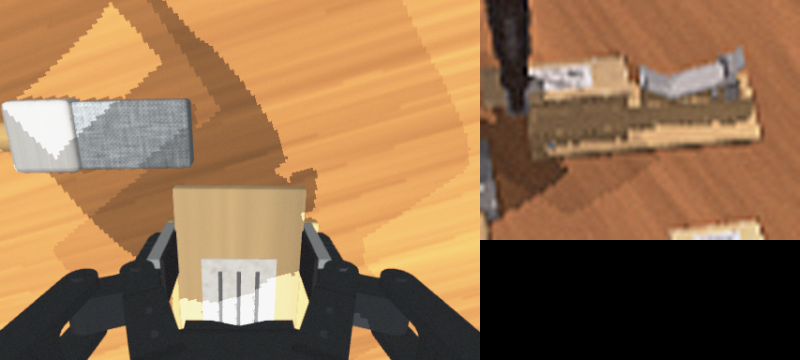

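The ticket hangs just over the ledge, with its front edge at (628,65) in the side crop, short of the lip at (640,72). I'll lower it to contact.

Emit:
send_rows(
  series=[
    [0,0.001,0.008,0],
    [0,0.001,0.014,0],
    [0,0.001,0.017,0],
    [0,0.001,0.018,0],
    [0,0.001,0.018,0],
  ],
)

```text
t: 9.38
position: [422.7, 171.1, 5.7]
tcp_rot: [[-0.96, 0.281, -0.0], [0.281, 0.96, -0.0], [0.0, -0.0, -1.0]]
force: [-1.0, -0.2, -0.2]
width: 57.8
finger_force: 64.5
```

Emit:
send_rows(
  series=[
    [0,0,0.001,0],
    [0,0,0.0015,0],
    [0,0,0.0015,0],
  ],
)

```text
t: 9.75
position: [422.8, 171.2, 4.4]
tcp_rot: [[-0.96, 0.281, 0.0], [0.281, 0.96, 0.0], [-0.0, 0.0, -1.0]]
force: [-0.2, 1.0, 4.1]
width: 58.5
finger_force: 65.0
```

Emit:
send_rows(
  series=[
    [-0.006,0,0,0],
    [-0.012,0,0,0],
    [-0.018,0,0,0],
    [-0.024,0,0,0],
    [-0.03,0,0,0],
    [-0.036,0,0,0],
    [-0.042,0,0,0],
    [-0.042,0,0,0],
  ],
)

```text
t: 10.75
position: [459.3, 159.1, 4.4]
tcp_rot: [[-0.959, 0.282, -0.007], [0.282, 0.959, -0.001], [0.007, -0.003, -1.0]]
force: [-15.8, 5.0, 22.0]
width: 58.4
finger_force: 66.6
```

Emit:
send_rows(
  series=[
    [-0.005,0,0,0],
    [-0.01,0,0,0],
    [-0.015,0,0,0],
    [-0.02,0,0,0],
    [-0.025,0,0,0],
    [-0.025,0,0,0],
  ],
)

```text
t: 11.5
position: [484.8, 152.0, 4.4]
tcp_rot: [[-0.96, 0.282, -0.004], [0.282, 0.96, -0.001], [0.004, -0.002, -1.0]]
force: [-10.3, 1.5, 16.6]
width: 58.2
finger_force: 66.0
```

Emit:
send_rows(
  series=[
    [-0.004,0,0,0],
    [-0.008,0,0,0],
    [-0.011,0,0,0],
    [-0.011,0,0,0],
  ],
)

```text
t: 12.0
position: [495.1, 149.0, 4.4]
tcp_rot: [[-0.96, 0.282, -0.005], [0.282, 0.96, -0.001], [0.004, -0.002, -1.0]]
force: [-10.2, 2.0, 16.1]
width: 58.1
finger_force: 66.1
```

Run:
```python
from h import *
s=robot.observe();im=robot.get_image("top");im2=robot.get_image("side")
a=cv2.resize(im[125:215,140:230],(400,400),interpolation=cv2.INTER_CUBIC);b=cv2.resize(im2[110:190,190:270],(400,400),interpolation=cv2.INTER_CUBIC)
cv2.imwrite("pics/w6.png",np.hstack([a,b]))
print(s["t"],s["position"],s["width"],s["force"])
```

```text
12.0 [495.05086495 149.01688676   4.39652983] 58.137644435500064 [-10.23949098   2.03493914  16.07038843]
```

View pics/w6.png

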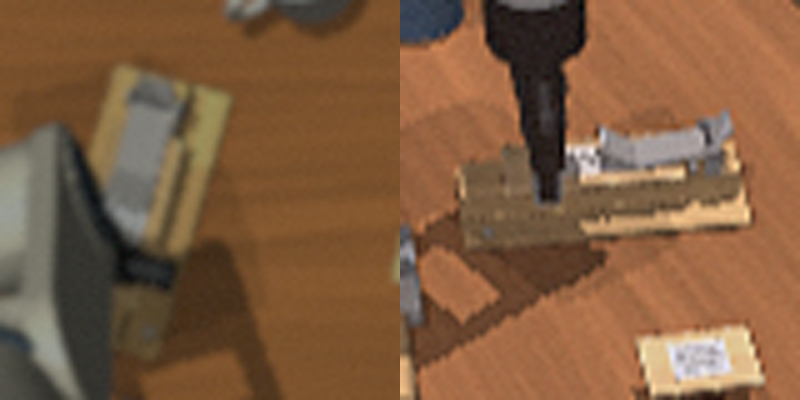

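The ticket is under the raised clip, with its front close to the stop. I'll nudge it to contact.

Emit:
send_rows(
  series=[
    [-0.002,0,0,0],
    [-0.003,0,0,0],
    [-0.003,0,0,0],
  ],
)

```text
t: 12.48
position: [497.6, 148.3, 4.4]
tcp_rot: [[-0.96, 0.281, -0.005], [0.281, 0.96, -0.0], [0.005, -0.002, -1.0]]
force: [-12.7, 3.2, 15.4]
width: 58.2
finger_force: 66.1
```

Emit:
send_rows(
  series=[
    [-0.002,0,0,0],
    [-0.003,0,0,0],
    [-0.003,0,0,0],
  ],
)

```text
t: 12.85
position: [499.1, 147.8, 4.4]
tcp_rot: [[-0.959, 0.282, -0.008], [0.282, 0.959, -0.0], [0.007, -0.002, -1.0]]
force: [-17.1, 7.4, 21.9]
width: 58.4
finger_force: 66.6
```

The force rose and motion stalled, so the ticket is at the stop. I'll release and retreat straight up.

Emit:
send_rows(
  series=[
    [0.002,0,-0.001,0],
    [0.002,0,-0.001,0],
  ],
)

```text
t: 13.1
position: [499.1, 147.8, 4.5]
tcp_rot: [[-0.96, 0.281, -0.004], [0.281, 0.96, -0.001], [0.004, -0.002, -1.0]]
force: [-6.6, 2.2, -0.9]
width: 58.1
finger_force: 64.5
```

Emit:
send_rows(
  series=[
    [0,0,0,0],
    [0,0,0,0],
    [0,0,0,0],
    [0,0,0,0],
    [0,0,0,0],
    [0,0,0,0],
  ],
  grip=1,
)

```text
t: 13.85
position: [501.5, 148.1, 5.2]
tcp_rot: [[-0.96, 0.281, 0.0], [0.281, 0.96, -0.0], [-0.0, 0.0, -1.0]]
force: [-0.1, 0.3, -0.9]
width: 85.1
finger_force: 0.0
```

Emit:
send_rows(
  series=[
    [0,0,-0.02,0],
    [0,0,-0.05,0],
    [0,0,-0.09,0],
    [0,0,-0.13,0],
    [0,0,-0.15,0],
    [0,0,-0.15,0],
  ],
)

```text
t: 14.6
position: [502.5, 148.4, 156.6]
tcp_rot: [[-0.96, 0.281, 0.003], [0.281, 0.96, 0.001], [-0.003, 0.002, -1.0]]
force: [0.4, -0.1, 0.0]
width: 85.5
finger_force: 0.0
```

Run:
```python
from h import *
s=robot.observe();c=robot.get_calibration("wrist");im=robot.get_image("wrist");im2=robot.get_image("side")
a=cv2.resize(im,(480,360));b=cv2.resize(im2[120:180,190:270],(320,240),interpolation=cv2.INTER_CUBIC);b=np.vstack([b,np.zeros((120,320,3),np.uint8)])
cv2.imwrite("pics/w7.png",np.hstack([a,b]))
print(s["t"],s["position"],s["width"],s["force"])
import pickle;pickle.dump(c,open("w7.pkl","wb"))
```

```text
14.6 [502.49536181 148.39067382 156.61913667] 85.54131917391369 [ 0.38234839 -0.09418406  0.00147607]
```

View pics/w7.png

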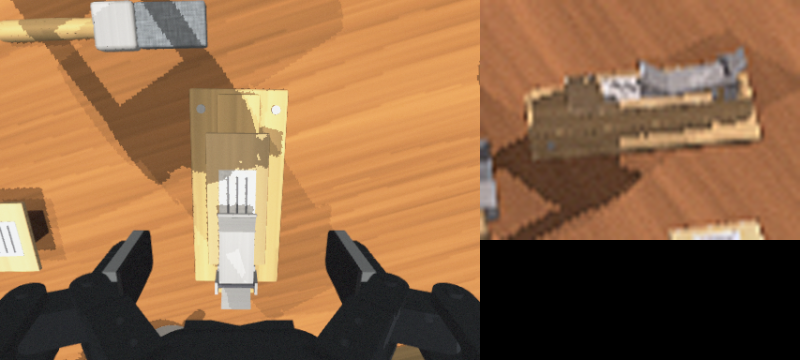

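The ticket lies straight under the clip: near edge (207,134) to (270,134), ledge near end around (219,94) to (260,94). A quick numeric check before handing in.

Run:
```python
from h import *
import pickle;c=pickle.load(open("w7.pkl","rb"));k=512/480
t=px2w(c,np.array([(207,134),(270,134)])*k,41)[:,:2];l=px2w(c,np.array([(219,94),(260,94)])*k,35)[:,:2];b=px2w(c,np.array([(190,89),(288,90)])*k,8)[:,:2]
u=np.array([.9593,-.2823]);n=np.array([.2823,.9593])
for q,r in((l,-135),(b,-140)):
    d=t.mean(0)-q.mean(0);print(np.linalg.norm(q[1]-q[0]),"ticket x",d@u+r+70,"y",d@n)
print(np.linalg.norm(t[1]-t[0]))
```

```text
37.59595959167474 ticket x -29.15441761207194 y -0.8757447567297892
98.11812969161063 ticket x -30.150945308096397 y -0.5399171350284612
58.65606085218497
```

```bash
python3 -c "
from rig import robot
print(robot.close_job())"
```

```text
the job is handed in; nothing more can be done
None
```

I handed the job in at about 15 s: the long ticket lies straight under the raised clip at the stop, measured at stand x ≈ -30 mm and y ≈ -1 mm, the gripper is clear, and the short ticket was never touched; no verdict was returned.

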